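Stand the slumped cartons up and close the row with the basket

TASK

The three biscuit cartons next to the blue tote have slumped over onto the basket of potatoes. First, leaving the basket where it is, push the last carton back up where it juts out over the basket, so that all three stand upright again in their row beside the tote; then slide the basket along by pushing it until it is up against the last carton, so that the row cannot slump again. Do not pick anything up, and leave the jar, the can and the bottle behind the row alone.

Things in the scene. Friction and masses are not known exactly. Their poses are not given: they have to be found in the camera images.
- tote: Blue lidded storage tote, 190 along its y, 320 along its x, 198 high; heavy, never moves. Origin on the shelf board (z = 0) at the foot of the middle of the flank facing the cartons; its +y points level from there along the row, to the cartons and then the basket; x runs along the flank; z up. The tote fills the -y side
- carton1: Plain cardboard biscuit carton, pale printed panels: 150 (own x) x 45 (own y, along the row) x 190 (own z, up when standing), 0.19 to 0.33 kg. Origin: centre of its underside. At the start its z leans 25 to 40 degrees towards the tote's +y and it rests on its lower +y edge. This one is next to the tote; the three are alike, broad faces together.
- carton2: Plain cardboard biscuit carton, pale printed panels: 150 (own x) x 45 (own y, along the row) x 190 (own z, up when standing), 0.19 to 0.33 kg. Origin: centre of its underside. At the start its z leans 25 to 40 degrees towards the tote's +y and it rests on its lower +y edge. The middle one, leaning on carton3.
- carton3: Plain cardboard biscuit carton, pale printed panels: 150 (own x) x 45 (own y, along the row) x 190 (own z, up when standing), 0.19 to 0.33 kg. Origin: centre of its underside. At the start its z leans 25 to 40 degrees towards the tote's +y and it rests on its lower +y edge. The last: its broad +y face rests on the basket's near rim, its top juts out above the potatoes.
- basket: White slotted plastic basket of potatoes, 240 (own x) x 170 (own y) x 85 high, walls 4 thick, potatoes up to 80 high, 0.68 to 0.98 kg in all, loose on the board; sliding it takes about 3 to 10 N. Origin: centre of its underside. Its own y runs along the row (within 3 degrees), its -y side towards the cartons
- basket_near (a point): middle of the outer face of the basket's wall next to the cartons (own -y side), 42 above the board
- basket_far (a point): middle of the outer face of the basket's other long wall (own +y side), 42 above the board: where to push it towards the cartons
- jar: glass jar with a steel lid, 72 across, 115 high, standing behind the row (to the tote's +x); origin at the centre of its underside. Leave alone
- can: steel food can with a paper label, 74 across, 108 high, standing behind the row; origin at the centre of its underside. Leave alone
- cleaner: white plastic bottle with a grey cap, 60 across, 160 high, standing behind the row; origin at the centre of its underside. Leave alone
Things that resemble listed ones, but are neither listed nor needed, are in the scene too. What is shaped like the carton3 but purple or yellow is not meant.

How it is judged:
On the way:
1. all three cartons stand upright (within 3 degrees) while the basket is still where it was (within 20 mm) (angle between each of carton1, carton2, carton3's own z axis and vertical below 0.055 rad and distance of basket from where it was at the start of the episode below 0.02 m), for 0.3 s.
At the end, for the whole second after the job is handed in: All three cartons upright within 3 deg, in order, midpoints at most 60, 115 and 170 mm from the tote's flank and within 50 mm sideways of its middle; basket flat on the board, middle of its near wall within 12 mm of the last carton's face and within 60 mm sideways of it; all at rest (angle between each of carton1, carton2, carton3's own z axis and vertical below 0.055 rad and y of carton1 in the frame of tote between 0.015 and 0.06 m and x of carton1 in the frame of tote between -0.05 and 0.05 m and y of carton2 in the frame of tote below 0.115 m and x of carton2 in the frame of tote between -0.05 and 0.05 m and y of carton3 in the frame of tote below 0.17 m and x of carton3 in the frame of tote between -0.05 and 0.05 m and y of carton2 in the frame of carton1 above 0.03 m and y of carton3 in the frame of carton2 above 0.03 m and y of basket_near in the frame of carton3 below 0.0345 m and x of basket_near in the frame of carton3 between -0.06 and 0.06 m and linear speed of each of carton1, carton2, carton3, basket below 0.01 m/s and height (world z) of basket below 0.006 m and angle between basket's own z axis and vertical below 0.05 rad); the robot touches nothing.
It fails at once if a carton is lifted off the shelf board (its underside's centre more than 35 mm up) (height (world z) of any of carton1, carton2, carton3 above 0.035 m).
It fails at once if the basket is lifted or tipped up (its underside's centre more than 15 mm up) (height (world z) of basket above 0.015 m).
It fails at once if the jar, the can or the bottle is shifted by more than 20 mm or tipped (distance of any of jar, can, cleaner from where it was at the start of the episode above 0.02 m or angle between any of jar, can, cleaner's own z axis and vertical above 0.3 rad).
It also fails if it takes over 42 s, if anything falls off the work surface, if the arm or the gripper's body presses on something with over 40 N, if the wrist force passes 120 N, or if a joint passes its speed limit or range.

ROBOT

A 6-joint arm with a two-finger parallel gripper is mounted at the origin on the work surface. World frame = base frame: x ahead of the robot, y to its left, z up, the work surface at z = 0. Lengths are in m, angles in rad, forces in N, time in s.
With the tool pointing down it reaches from about 0.35 to 0.775 m from the base axis. Payload 7.3 kg.
Tool frame: the origin (TCP) lies midway between the tips of the shut fingers; the grasp point (between the pads) lies 19 mm behind it (tcp_to_grasp is the distance from the TCP to the grasp point, in m); z points along the fingers, y is the line along which they close (so a half turn about z gives the same grasp; the last joint's range is limited). The gripper opens to 92 mm and grips with 3 to 60 N. Pads are 19 mm wide; open, the fingers measure 130 mm over their backs; the gripper's body (75 mm by 190 mm) begins 47 mm behind the grasp point.
Start: joints at [1.095, 0.342, 1.524, -0, 1.275, -0.146], TCP at [0.17, 0.497, 0.227] pointing down, gripper open.
Joint ranges: [-2.53, 2.53], [-0.77, 2.02], [0.04, 2.7], [-1, 4.14], [0.28, 2.66], [-3.11, 3.11]. Speed limits (rad/s): [2.57, 2.57, 3.14, 3.14, 3.14, 3.14].

INTERFACE

Orientations are given as [roll, pitch, yaw] about the fixed x, y, z axes, in that order (R = Rz(yaw) Ry(pitch) Rx(roll)).
In Python, from cell import observe, read_camera, calibration, hand_in, tcp_to_grasp gives the robot as it stands.
- The arm moves only by the tool send_rows, never from a script. Its argument "targets" is a list of rows, each a list of 5 numbers: the opening, from 0 (shut) to 1 (fully open), then the shift along the world's x, y, z in m, then the turn about the world's z in rad. A call has 1 to 5 rows; each row shifts and turns the commanded pose from where the row before left it; what a row does not reach is not made up. A row lasts 1/10 s, in which the tool goes at most 50 mm and 8.59 degrees, less where a joint would pass 70% of its speed; a pose out of reach is approached as far as the arm can. A call is refused whole if a number of a shift passes 0.05 or a number of a turn 0.15, either way. A call with a gripper value outside its range is refused whole. The fingers move at their own pace and stop on an object; "grip_force" is the grip in N (left out, the last holds). Time passes only in rows, so rows that do not move let the fingers close. It gives the time, the measured TCP pose, the force, the opening and the grip force at its end, in the units of the state.
- observe(): the state, without advancing time (a new reading comes with each control period).
- read_camera(name): name is "scene" or "top" or "wrist"; returns (picture, depth): 480x640x3 uint8, red, green, blue; 480x640 float32, m along the optical axis (not along the pixel's ray), 0 where there is no reading.
- calibration(name): a dict with "intrinsics" (3x3 intrinsics, pixels), "world_to_cam" (4x4, takes a point from world to camera coordinates); the wrist camera has in their place "hand_eye" (4x4, takes a point from camera to tool coordinates, whose origin is the TCP and whose axes are the flange's). Camera axes: x right, y up, looking along -z (the intrinsics and any distortion apply to the point x, -y, -z); pixel columns grow to the right and rows downward; lengths in m; the calibration is good to about 2 mm. A picture is of the moment at which its call begins: read the wrist's pose just before it. calibration takes no time and is no camera call.
- hand_in(): hands the job in; it is judged then, once.
The state is a dict: "time": time; "qpos": joint angles; "qvel": joint speeds; "joint_efforts": joint torques, N m; "tool_pos": TCP position; "tool_rot": TCP orientation; "contact_force": force on the tool from outside, world axes, zero at the start; "torque": the same for the moment, N m; "opening": finger opening in m; "grip_force": force on a finger pad.
Only numpy, scipy, OpenCV 4.12 (cv2) and the standard library are available. Lean on these libraries where they do the work, as an engineer would, in place of code of your own. Each camera call takes 0.05 s, during which the arm holds its last target. There are 200 camera calls.

## Working session

There is one attempt and no reset: what is moved stays moved. The work goes in short steps, Python scripts to look and compute and a tool call to move; the robot and the scene stay as the last step left them, time stands still between calls to the robot, and variables do not carry over. Pictures are saved under pics/ and viewed, at most 10 in all, crops included, and the job is handed in when it is done.

Besides the shell and the picture viewer there is one more tool, called after "Call:" as name(argument=value, ...) on one line, values as JSON. send_rows: Moves the arm, as the interface text tells. Its arguments: {"type":"object","properties":{"targets":{"type":"array","items":{"type":"array","items":{"type":"number"}}},"grip_force":{"type":"number"}},"required":["targets"]}

```bash
mkdir -p pics; cat > h.py <<'E'
import numpy as np, cv2
from cell import observe, read_camera, calibration, hand_in
def cloud(name):
    im,d=read_camera(name); c=calibration(name); K=np.array(c["intrinsics"]); W=np.linalg.inv(np.array(c["world_to_cam"]))
    v,u=np.mgrid[0:480,0:640]; x=(u-K[0,2])/K[0,0]*d; y=(v-K[1,2])/K[1,1]*d
    P=np.stack([x,-y,-d,np.ones_like(d)],-1)@W.T
    P=P[...,:3]; P[d==0]=np.nan
    return im,P
E
python3 - <<'E'
from h import *
for n in("scene","top"):
    im,P=cloud(n); cv2.imwrite(f"pics/{n}0.png",im[...,::-1]); np.save(n+"0.npy",P); print(n,{k:np.round(v,3).tolist() for k,v in calibration(n).items() if hasattr(v,'__len__')})
s=observe(); print(s)
E
```

```text
scene {'intrinsics': [[625.027, 0.0, 317.443], [0.0, 625.027, 232.372], [0.0, 0.0, 1.0]], 'world_to_cam': [[1.0, -0.02, -0.008, -0.507], [0.021, 0.952, 0.304, -0.181], [0.002, -0.304, 0.953, -1.615], [0.0, 0.0, 0.0, 1.0]]}
top {'intrinsics': [[447.204, 0.0, 326.2], [0.0, 447.204, 240.716], [0.0, 0.0, 1.0]], 'world_to_cam': [[0.001, -1.0, -0.016, 0.196], [0.981, -0.002, 0.195, -0.509], [-0.195, -0.015, 0.981, -1.023], [0.0, 0.0, 0.0, 1.0]]}
{'time': 0.1, 'qpos': array([ 1.09499804e+00,  3.42647334e-01,  1.52492098e+00, -1.85378106e-05,
        1.27539546e+00, -1.45991435e-01]), 'qvel': array([-2.92442916e-04, -1.50890684e-03, -2.23424064e-03,  1.95874188e-03,
       -1.31981006e-03,  1.24961694e-05]), 'joint_efforts': array([ 2.08395744e-03, -4.32007313e+01, -2.44694227e+01,  7.18460698e-02,
        5.26027218e-02, -7.48028037e-05]), 'tool_pos': array([0.16983885, 0.49638609, 0.2261176 ]), 'tool_rot': array([-3.14023354e+00, -1.81921934e-04,  2.81179109e+00]), 'contact_force': array([-0.96637857, -0.45541871, -0.48766706]), 'torque': array([-0.00847328, -0.04031438, -0.0398258 ]), 'grip_force': 0.0, 'opening': 0.0918496132973307}
```

View pics/scene0.png

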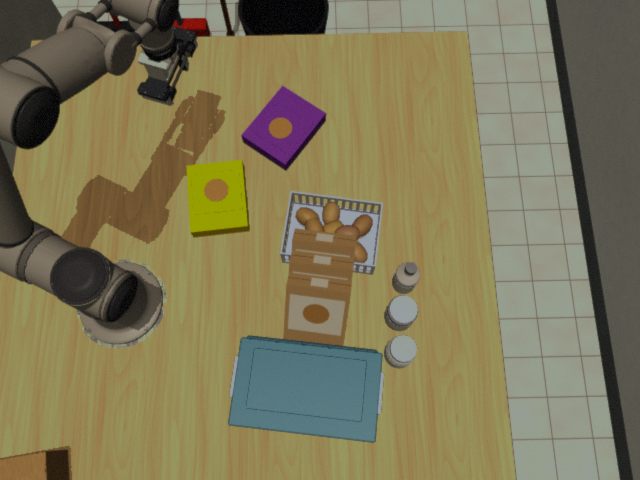

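View pics/top0.png

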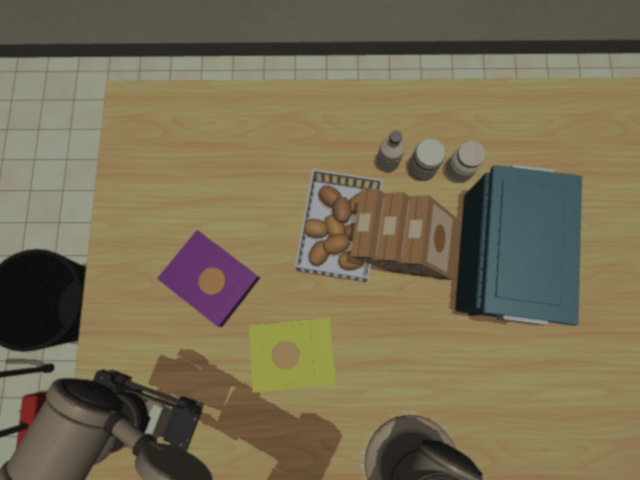

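The scene view shows the tote at (307,388), the three brown cartons at (320,310), (325,275) and (325,245) leaning over the basket at (332,232). The jar, can and bottle are at (402,350), (402,312) and (406,277). Things that could be mistaken for carton3 are the purple box (284,127), the yellow box (217,197) and the brown box bottom-left (35,465). I choose the brown one over the potatoes, (325,245) in scene and (365,228) in top, and will check it in a crop.

```bash
python3 - <<'E'
from h import *
P=np.load("top0.npy"); S=np.load("scene0.npy")
im=cv2.imread("pics/top0.png")[160:290,285:475]; cv2.imwrite("pics/crop.png",cv2.resize(im,None,fx=4,fy=4,interpolation=cv2.INTER_CUBIC))
f=lambda A,u,v:np.round(A[v,u],3).tolist()
print("tote top corners(top)",[f(P,*p) for p in((495,172),(580,180),(577,320),(482,312))])
print("c prof top v=235",[(u,f(P,u,235)) for u in range(345,482,5)])
print("basket rims scene",[(p,f(S,*p)) for p in((290,195),(381,205),(377,270),(284,264),(335,199),(287,230),(379,240))])
# tall objects
for n,A in(("top",P),("scene",S)):
    m=(A[...,2]>.19)&(A[...,2]<.215)&(A[...,1]<.1)&(A[...,0]>.25)&(A[...,0]<.75)
    pts=A[m][:,:2].astype(np.float32); r=cv2.minAreaRect(pts); print(n,"tote",r,cv2.boxPoints(r).round(3).tolist())
    print(" tote face x-max per? y quantiles",np.quantile(pts[:,1],[.01,.5,.99]).round(3))
E
```

```text
tote top corners(top) [[0.631, -0.167, 0.191], [0.612, -0.346, 0.19], [0.319, -0.307, 0.192], [0.335, -0.124, 0.177]]
c prof top v=235 [(345, [0.521, 0.151, 0.062]), (350, [0.525, 0.138, 0.044]), (355, [0.501, 0.132, 0.159]), (360, [0.499, 0.122, 0.167]), (365, [0.497, 0.111, 0.174]), (370, [0.495, 0.101, 0.182]), (375, [0.498, 0.09, 0.171]), (380, [0.501, 0.078, 0.157]), (385, [0.5, 0.067, 0.159]), (390, [0.498, 0.058, 0.171]), (395, [0.497, 0.048, 0.176]), (400, [0.498, 0.037, 0.17]), (405, [0.501, 0.023, 0.153]), (410, [0.499, 0.014, 0.164]), (415, [0.498, 0.004, 0.167]), (420, [0.496, -0.005, 0.176]), (425, [0.496, -0.015, 0.18]), (430, [0.5, -0.03, 0.158]), (435, [0.504, -0.045, 0.139]), (440, [0.509, -0.062, 0.115]), (445, [0.513, -0.078, 0.097]), (450, [0.519, -0.096, 0.07]), (455, [0.525, -0.116, 0.042]), (460, [0.533, -0.139, 0.003]), (465, [0.523, -0.138, 0.049]), (470, [0.515, -0.137, 0.09]), (475, [0.506, -0.136, 0.13]), (480, [0.499, -0.136, 0.163])]
basket rims scene [((290, 195), [0.442, 0.256, 0.08]), ((381, 205), [0.676, 0.223, 0.08]), ((377, 270), [0.665, 0.073, -0.003]), ((284, 264), [0.421, 0.093, 0.001]), ((335, 199), [0.558, 0.244, 0.076]), ((287, 230), [0.431, 0.18, 0.023]), ((379, 240), [0.674, 0.154, -0.001])]
top tote ((0.4783385396003723, -0.2360360324382782), (0.190232515335083, 0.3285026252269745), 82.50959014892578) [[0.30300000309944153, -0.3089999854564667], [0.6290000081062317, -0.35199999809265137], [0.6539999842643738, -0.16300000250339508], [0.328000009059906, -0.11999999731779099]]
 tote face x-max per? y quantiles [-0.336 -0.232 -0.134]
scene tote ((0.4789292812347412, -0.23762646317481995), (0.1893824338912964, 0.3299359083175659), 82.44390106201172) [[0.30300000309944153, -0.3100000023841858], [0.6299999952316284, -0.3529999852180481], [0.6549999713897705, -0.16500000655651093], [0.328000009059906, -0.12200000137090683]]
 tote face x-max per? y quantiles [-0.338 -0.238 -0.139]
```

View pics/crop.png

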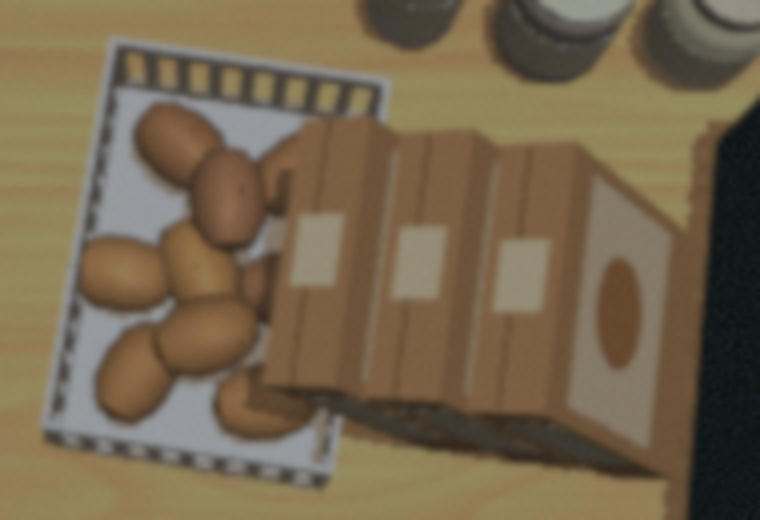

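The crop confirms brown carton3 overhanging the potatoes, with its top panel near crop (320,250). Next I measure everything in the tote's frame.

```bash
python3 - <<'E'
from h import *
P=np.load("top0.npy"); S=np.load("scene0.npy"); I=cv2.imread("pics/top0.png").astype(int); J=cv2.imread("pics/scene0.png").astype(int)
m=np.zeros(P.shape[:2],bool); m[180:310,462:482]=1
m&=(P[...,2]>.04)&(P[...,2]<.16)&(abs(P[...,1]+.138)<.04); q=P[m]
c=np.polyfit(q[:,0],q[:,1],1); print("flank y=ax+b",c,"res",np.std(q[:,1]-np.polyval(c,q[:,0])),"n",len(q))
th=np.arctan(c[0]); ex=np.array([np.cos(th),np.sin(th)]); ey=np.array([-ex[1],ex[0]])
ctr=np.array([.4785,-.2365]); O=ctr+ey*(np.polyval(c,ctr[0])-ctr[1])*np.cos(th)
print("th",th,"O",O,"half depth",ey@(O-ctr))
T=lambda A:np.stack([(A[...,:2]-O)@ex,(A[...,:2]-O)@ey,A[...,2]],-1)
for n,A,C in(("top",P,I),("scene",S,J)):
    t=T(A); b=(t[...,2]>.125)&(t[...,2]<.2)&(t[...,1]>.1)&(t[...,1]<.3)&(abs(t[...,0])<.11)
    print(n,"cartons x range",np.quantile(t[b][:,0],[.01,.99]).round(3),"ymax",np.quantile(t[b][:,1],.995).round(3))
    w=(C.min(-1)>95)&(C.max(-1)-C.min(-1)<45)&(t[...,2]>.068)&(t[...,2]<.095)&(abs(t[...,0])<.2)&(t[...,1]>.15)&(t[...,1]<.45)
    r=cv2.minAreaRect(t[w][:,:2].astype(np.float32)); print(" basket rim n",w.sum(),r,cv2.boxPoints(r).round(3).tolist(),"zmed",np.median(t[w][:,2]))
    w2=w&(t[...,1]>.36); print("  far rim",np.polyfit(t[w2][:,0],t[w2][:,1],1),np.quantile(t[w2][:,1],.97)) if w2.sum()>20 else None
    for x0 in(-.03,0.05):
        k=(abs(t[...,0]-x0)<.008)&(t[...,2]>.1)&(t[...,1]>0)&(t[...,1]<.29); o=t[k]; bins=np.round(o[:,1]/.02).astype(int)
        print("  prof",x0,[(round(v*.02,2),round(float(np.median(o[bins==v,2])),3)) for v in np.unique(bins)])
E
```

```text
flank y=ax+b [-0.13230265 -0.06890361] res 0.0009633827618630087 n 1845
th -0.13153872000033498 O [ 0.49206043 -0.13400451] half depth 0.10338863685030307
top cartons x range [-0.073  0.076] ymax 0.267
 basket rim n 590 ((0.016607917845249176, 0.30277326703071594), (0.17018578946590424, 0.24171434342861176), 88.35725402832031) [[-0.10700000077486038, 0.22100000083446503], [0.13500000536441803, 0.21400000154972076], [0.14000000059604645, 0.3840000033378601], [-0.10199999809265137, 0.39100000262260437]] zmed 0.08477206599586484
  far rim [-0.01938822  0.3830912 ] 0.3898000542400633
  prof -0.03 [(np.float64(0.0), 0.138), (np.float64(0.06), 0.105), (np.float64(0.08), 0.124), (np.float64(0.1), 0.153), (np.float64(0.12), 0.177), (np.float64(0.14), 0.168), (np.float64(0.16), 0.16), (np.float64(0.18), 0.177), (np.float64(0.2), 0.165), (np.float64(0.22), 0.165), (np.float64(0.24), 0.176), (np.float64(0.26), 0.163)]
  prof 0.05 [(np.float64(0.0), 0.141), (np.float64(0.06), 0.108), (np.float64(0.08), 0.125), (np.float64(0.1), 0.155), (np.float64(0.12), 0.177), (np.float64(0.14), 0.167), (np.fl
[... 500 characters left out ...]
519]] zmed 0.08390874316210417
  far rim [-0.01653389  0.38315044] 0.389904544435455
  prof -0.03 [(np.float64(0.06), 0.104), (np.float64(0.08), 0.123), (np.float64(0.1), 0.15), (np.float64(0.12), 0.175), (np.float64(0.14), 0.168), (np.float64(0.16), 0.161), (np.float64(0.18), 0.176), (np.float64(0.2), 0.165), (np.float64(0.22), 0.165), (np.float64(0.24), 0.176), (np.float64(0.26), 0.161)]
  prof 0.05 [(np.float64(0.06), 0.106), (np.float64(0.08), 0.126), (np.float64(0.1), 0.153), (np.float64(0.12), 0.175), (np.float64(0.14), 0.166), (np.float64(0.16), 0.163), (np.float64(0.18), 0.176), (np.float64(0.2), 0.162), (np.float64(0.22), 0.168), (np.float64(0.24), 0.173), (np.float64(0.26), 0.161)]
```

Call:
send_rows(targets=[[1, 0.036, -0.03, 0, -0.137], [1, 0.036, -0.03, 0, -0.137], [1, 0.036, -0.03, 0, -0.137], [1, 0.036, -0.03, 0, -0.137], [1, 0.036, -0.03, 0, -0.137]])

```text
time: 0.6
tool_pos: [0.351, 0.3453, 0.2265]
tool_rot: [-3.141, 0.0, 2.121]
contact_force: [0.8, 0.6, -0.5]
opening: 0.0918
grip_force: 0.0
```

Call:
send_rows(targets=[[1, 0.036, -0.03, 0, -0.137], [1, 0.036, -0.03, 0, -0.137], [1, 0.036, -0.03, 0, -0.137], [1, 0.036, -0.03, 0, -0.137], [1, 0.036, -0.03, 0, -0.137]])

```text
time: 1.1
tool_pos: [0.5311, 0.1952, 0.2264]
tool_rot: [-3.141, 0.0, 1.436]
contact_force: [1.5, 1.3, -0.1]
opening: 0.092
grip_force: 0.0
```

Call:
send_rows(targets=[[1, 0, 0, 0, 0], [1, 0, 0, 0, 0]])

```text
time: 1.3
tool_pos: [0.53, 0.196, 0.2259]
tool_rot: [-3.14, 0.0, 1.441]
contact_force: [0.4, 0.3, -0.1]
opening: 0.0918
grip_force: 0.0
```

Call:
send_rows(targets=[[1, 0.004, 0, -0.03, 0], [1, 0.003, -0.001, -0.03, 0], [1, 0, 0, -0.028, 0], [1, -0.0025, -0.02, 0, 0], [1, -0.0025, -0.02, 0, 0]])

```text
time: 1.8
tool_pos: [0.5299, 0.1571, 0.1376]
tool_rot: [-3.139, 0.001, 1.447]
contact_force: [-0.2, -0.3, 0.5]
opening: 0.0914
grip_force: 0.0
```

Call:
send_rows(targets=[[1, -0.0013, -0.01, 0, 0], [1, -0.0013, -0.01, 0, 0], [1, -0.0013, -0.01, 0, 0], [1, -0.0013, -0.01, 0, 0], [1, -0.0013, -0.01, 0, 0]])

```text
time: 2.3
tool_pos: [0.5254, 0.1052, 0.1389]
tool_rot: [3.141, 0.0, 1.442]
contact_force: [0.3, 0.8, 0.9]
opening: 0.0917
grip_force: 0.5
```

```bash
python3 - <<'E'
from h import *
im,P=cloud("top"); cv2.imwrite("pics/t1.png",cv2.resize(im[150:330,280:490,::-1],None,fx=3,fy=3)); print(observe()["contact_force"],observe()["tool_pos"])
E
```

```text
[ 1.31288012 -1.19691378  0.21714138] [0.52519533 0.10372148 0.1387331 ]
```

View pics/t1.png

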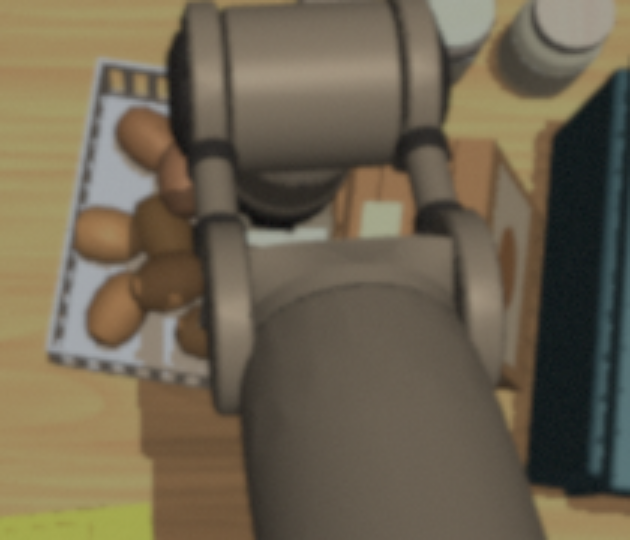

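The top view shows the arm over carton3 at about (300,230). Carton1 is rising, with its face near (505,250), and the basket has not moved, so I keep pushing.

Call:
send_rows(targets=[[1, -0.0013, -0.01, 0, 0], [1, -0.0013, -0.01, 0, 0], [1, -0.0013, -0.01, 0, 0], [1, -0.0013, -0.01, 0, 0], [1, -0.0013, -0.01, 0, 0]])

```text
time: 2.85
tool_pos: [0.5189, 0.0547, 0.1387]
tool_rot: [3.142, 0.0, 1.442]
contact_force: [-0.6, -0.1, -0.1]
opening: 0.0919
grip_force: 0.0
```

Call:
send_rows(targets=[[1, -0.0007, -0.005, 0, 0], [1, -0.0007, -0.005, 0, 0], [1, -0.0006, -0.005, 0, 0], [1, 0, 0, 0, 0]])

```text
time: 3.25
tool_pos: [0.517, 0.0403, 0.1387]
tool_rot: [3.142, 0.0, 1.441]
contact_force: [-1.1, 0.6, 0.3]
opening: 0.0915
grip_force: 0.0
```

```bash
cat >> h.py <<'E'
th=-.1315; ex=np.array([np.cos(th),np.sin(th)]); ey=np.array([-ex[1],ex[0]]); O=np.array([.492,-.134])
T=lambda A:np.stack([(A[...,:2]-O)@ex,(A[...,:2]-O)@ey,A[...,2]],-1)
def prof(t,x0,y1=.4):
    k=(abs(t[...,0]-x0)<.01)&(t[...,2]>.06)&(t[...,1]>-.01)&(t[...,1]<y1); o=t[k]; b=np.round(o[:,1]/.01).astype(int)
    return " ".join(f"{v}:{np.median(o[b==v,2])*1000:.0f}" for v in np.unique(b))
E
python3 - <<'E'
from h import *
s=observe(); print(s["contact_force"],T(s["tool_pos"]))
for n in("scene","top"):
    im,P=cloud(n); t=T(P); cv2.imwrite(f"pics/{n}2.png",im[...,::-1])
    for x in(-.06,-.03,0,.03,.06): print(n,x,prof(t,x,.3))
E
```

```text
[-1.06031613  0.62932749  0.26917322] [0.00191889 0.17606556 0.13874334]
scene -0.06 -1:171 0:168 1:189 2:191 3:189 4:188 5:189 6:177 7:189 8:190 9:189 10:190 11:493 12:497 13:192 14:211 15:239 16:246 17:245 18:244 20:247 21:490 22:497 23:499
scene -0.03 -1:171 0:168 1:189 2:189 3:189 4:190 5:188 6:178 7:189 8:189 9:190 10:190 11:467 12:457 13:485 14:305 15:245 16:487 17:483 18:486 19:484 20:486 21:487 22:491 23:493 24:483
scene 0 -1:172 0:168 1:191 2:190 3:189 4:188 5:188 6:179 7:190 8:189 9:189 10:189 11:473 12:491 13:497 14:493 15:246 16:498 17:498 18:498 19:498 20:498 21:498 22:499 23:501 24:483
scene 0.03 -1:172 0:168 1:188 2:189 3:189 4:189 5:188 6:175 7:188 8:190 9:189 10:188 11:462 12:471 13:487 14:478 15:246 16:486 17:488 18:487 19:486 20:484 21:486 22:485 23:489 24:486
scene 0.06 -1:170 0:169 1:189 2:189 3:190 4:189 5:190 6:179 7:189 8:191 9:189 10:189 11:154 12:187 13:188 14:205 15:237 16:245 17:229 18:229 19:231 20:245 21:227 28:66 29:70 30:74
top -0.06 11:503 12:505 13:500 21:229 22:499 23:498 24:485
top -0.03 11:488 12:493 13:490 14:479 15:472 16:466 17:467 18:468 19:472 20:482 21:487 22:491 23:493 24:472 25:460 27:62 28:66 29:70 30:72
top 0 -1:186 5:190 6:190 7:191 8:191 9:191 10:178 11:193 12:501 13:501 14:498 15:499 16:499 17:499 18:499 19:499 20:499 21:499 22:499 23:503 24:488 25:469 29:64 30:63
top 0.03 -1:179 0:189 1:190 2:190 3:191 6:191 7:190 8:191 9:190 10:168 11:189 12:496 13:495 14:490 15:491 16:491 17:491 18:490 19:489 20:489 21:489 22:486 23:492 24:481 28:62 29:66 30:68
top 0.06 -1:178 0:190 1:190 2:190 3:190 22:85 28:64 29:71 30:74
```

Call:
send_rows(targets=[[1, 0.004, 0.03, 0, 0], [1, 0.006, 0.045, 0, 0], [1, 0.006, 0.045, 0.02, 0], [1, 0.006, 0.045, 0.03, 0], [1, 0.006, 0.045, 0.03, 0]])

```text
time: 3.85
tool_pos: [0.5436, 0.2456, 0.2146]
tool_rot: [-3.141, 0.0, 1.442]
contact_force: [0.7, -0.1, -0.4]
opening: 0.092
grip_force: 0.0
```

Call:
send_rows(targets=[[1, 0.006, 0.045, 0, 0], [1, 0.006, 0.045, 0, 0], [1, 0.006, 0.045, 0, 0], [1, 0, 0, 0, 0]])

```text
time: 4.25
tool_pos: [0.5608, 0.3842, 0.2124]
tool_rot: [-3.141, -0.001, 1.447]
contact_force: [-1.3, -0.3, -1.3]
opening: 0.0922
grip_force: 0.0
```

```bash
python3 - <<'E'
from h import *
s=observe(); print(s["contact_force"],T(s["tool_pos"]))
for n in("scene","top"):
    im,P=cloud(n); t=T(P); cv2.imwrite(f"pics/{n}3.png",im[...,::-1]); C=im.astype(int)
    for x in(-.06,0,.06): print(n,x,prof(t,x,.24))
    b=(t[...,2]>.18)&(t[...,2]<.2)&(abs(t[...,0])<.11)
    for lo,hi in((.005,.057),(.06,.107),(.11,.17)):
        q=t[b&(t[...,1]>lo)&(t[...,1]<hi)]; 
        if len(q): print(" rect",cv2.minAreaRect(q[:,:2].astype(np.float32)), "zslope",np.linalg.lstsq(np.c_[q[:,:2],np.ones(len(q))],q[:,2],rcond=None)[0][:2])
    w=(C.min(-1)>95)&(C.max(-1)-C.min(-1)<45)&(t[...,2]>.068)&(t[...,2]<.095)&(t[...,0]>-.13)&(t[...,0]<.15)&(t[...,1]>.19)&(t[...,1]<.42)
    print(" basket",cv2.minAreaRect(t[w][:,:2].astype(np.float32)))
im=cv2.imread("pics/scene3.png"); cv2.imwrite("pics/s3c.png",cv2.resize(im[160:400,210:450],None,fx=2.4,fy=2.4))
E
```

```text
[-1.33591536 -0.2744394  -1.3433189 ] [2.27956025e-04 5.22752609e-01 2.12418467e-01]
scene -0.06 -1:174 0:169 1:190 2:190 3:189 4:189 5:176 6:189 7:190 8:190 9:191 10:190 11:145 12:181 13:190 14:189 15:190 16:190 22:81
scene 0 -1:172 0:170 1:188 2:189 3:190 4:190 5:176 6:189 7:190 8:190 9:190 10:189 11:135 12:182 13:189 14:191 15:190 16:189 22:79
scene 0.06 -1:169 0:171 1:188 2:189 3:190 4:190 5:175 6:189 7:189 8:190 9:190 10:190 11:130 12:175 13:189 14:189 15:189 16:189 21:63 22:82
 rect ((-0.0006696060299873352, 0.031027164310216904), (0.14985355734825134, 0.051931146532297134), 0.004844663664698601) zslope [-0.00023847 -0.0173906 ]
 rect ((-0.0003515109419822693, 0.07986649125814438), (0.1500011384487152, 0.039670925587415695), 0.09540656954050064) zslope [-0.0016811   0.00869951]
 rect ((0.001022152602672577, 0.13850732147693634), (0.047297630459070206, 0.15016783773899078), 89.94129943847656) zslope [-0.0009654   0.00387942]
 basket ((0.015906095504760742, 0.30282753705978394), (0.1751016080379486, 0.24016769230365753), 88.26216125488281)
top -0.06 -1:176 0:189 1:190 2:190 3:191
[... 213 characters left out ...]
 22:84
top 0.06 -1:177 0:189 1:190 2:190 3:190 4:190 5:175 6:190 7:190 8:190 9:190 10:186 11:187 12:190 13:190 14:190 15:190 16:151 22:85
 rect ((-0.00029822438955307007, 0.02686012163758278), (0.043943557888269424, 0.1508100926876068), 89.84601593017578) zslope [ 0.0012945  -0.03391918]
 rect ((-0.00010690093040466309, 0.08233679085969925), (0.044540323317050934, 0.15062442421913147), 89.97453308105469) zslope [ 0.000479 -0.029577]
 rect ((0.0012237206101417542, 0.13690638542175293), (0.04575755447149277, 0.15070804953575134), 89.7825698852539) zslope [-0.00021227 -0.01144087]
 basket ((0.016232088208198547, 0.3028620481491089), (0.17028141021728516, 0.24123311042785645), 88.33438110351562)
```

View pics/s3c.png

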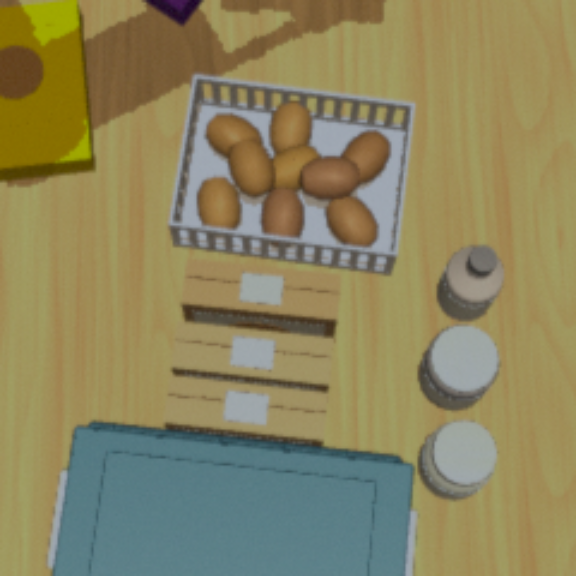

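All three cartons stand upright at y ≈ 0.029, 0.081 and 0.137 in the tote's frame, with top panels at crop (261,289), (252,352) and (246,408). The basket at (290,170) has not moved and its gap to carton3 is about 58 mm. Next I come down behind the basket's far wall.

Call:
send_rows(targets=[[1, 0.002, -0.042, 0, 0], [1, 0.002, -0.042, -0.03, 0], [1, 0, 0, -0.05, 0], [1, 0, 0, -0.05, 0], [1, 0, 0, -0.045, 0]])

```text
time: 4.85
tool_pos: [0.5657, 0.2936, 0.0386]
tool_rot: [3.141, 0.0, 1.439]
contact_force: [0.1, 0.7, -0.2]
opening: 0.0918
grip_force: 0.0
```

Call:
send_rows(targets=[[1, 0, 0, 0, 0], [1, -0.0026, -0.02, 0, 0], [1, -0.0013, -0.01, 0, 0]])

```text
time: 5.15
tool_pos: [0.5631, 0.2645, 0.0422]
tool_rot: [3.139, -0.001, 1.441]
contact_force: [0.2, 0.1, -0.0]
opening: 0.0919
grip_force: 0.0
```

```bash
python3 - <<'E'
from h import *
s=observe(); print(s["contact_force"],T(s["tool_pos"]))
E
```

```text
[ 0.16062514  0.06046513 -0.03562276] [0.01820922 0.40441952 0.04221933]
```

Call:
send_rows(targets=[[1, -0.0013, -0.01, 0, 0], [1, -0.0013, -0.01, 0, 0], [1, -0.0013, -0.01, 0, 0], [1, -0.0013, -0.01, 0, 0], [1, -0.0013, -0.01, 0, 0]])

```text
time: 5.65
tool_pos: [0.5567, 0.2161, 0.0415]
tool_rot: [3.138, -0.002, 1.442]
contact_force: [0.4, 5.4, 3.6]
opening: 0.0915
grip_force: 2.5
```

Call:
send_rows(targets=[[1, -0.0007, -0.005, 0, 0], [1, -0.0007, -0.005, 0, 0], [1, -0.0006, -0.004, 0, 0], [1, -0.0004, -0.003, 0, 0], [1, 0, 0, 0, 0]])

```text
time: 6.15
tool_pos: [0.5535, 0.1986, 0.0402]
tool_rot: [3.141, -0.0, 1.442]
contact_force: [0.7, 2.8, 2.2]
opening: 0.0921
grip_force: 1.7
```

```bash
cat >> h.py <<'E'
def check(n,tag):
    im,P=cloud(n); t=T(P); C=im.astype(int); cv2.imwrite(f"pics/{n}{tag}.png",im[...,::-1])
    b=(t[...,2]>.183)&(t[...,2]<.197)&(abs(t[...,0])<.1)
    for x in (-.05,0,.05): print(n,x,prof(t,x,.24))
    q=t[(t[...,2]>.186)&(t[...,2]<.197)&(abs(t[...,0])<.1)&(t[...,1]>.113)&(t[...,1]<.18)]
    if len(q): print(" c3",cv2.minAreaRect(q[:,:2].astype(np.float32)))
    w=(C.min(-1)>95)&(C.max(-1)-C.min(-1)<45)&(t[...,2]>.068)&(t[...,2]<.095)&(t[...,0]>-.13)&(t[...,0]<.15)&(t[...,1]>.14)&(t[...,1]<.42)
    print(" basket",cv2.minAreaRect(t[w][:,:2].astype(np.float32)))
E
python3 - <<'E'
from h import *
s=observe(); print(s["contact_force"],T(s["tool_pos"])); check("scene",4); check("top",4)
E
```

```text
[0.70325966 2.82315565 2.16334248] [0.01734319 0.33783675 0.04016042]
scene -0.05 -1:173 0:170 1:189 2:189 3:190 4:189 5:189 6:181 7:189 8:189 9:188 10:188 11:178 12:190 13:189 14:189 15:189 16:189 22:60 23:66 24:64
scene 0 -1:171 0:169 1:189 2:189 3:189 4:190 5:188 6:177 7:190 8:189 9:190 10:190 11:174 12:189 13:189 14:189 15:189 16:187 22:61 23:64 24:67
scene 0.05 -1:170 0:170 1:189 2:190 3:189 4:189 5:188 6:181 7:190 8:190 9:189 10:189 11:170 12:189 13:188 14:189 15:189 16:189 22:65 23:70 24:72
 c3 ((0.0010630637407302856, 0.1354612410068512), (0.044526223093271255, 0.1498832404613495), 89.99482727050781)
 basket ((0.01779477298259735, 0.2419576346874237), (0.240494504570961, 0.17227517068386078), 0.09307663142681122)
top -0.05 -1:175 0:187 1:190 2:190 3:189 4:190 5:173 6:190 7:190 8:190 9:190 10:183 11:190 12:190 13:190 14:190 15:190 16:131
top 0 -1:179 0:188 1:190 2:190 3:191 4:190 5:173 6:190 7:190 8:191 9:191 10:185 11:191 12:190 13:190 14:190 15:190 16:138
top 0.05 -1:177 0:188 1:189 2:190 3:190 4:190 5:172 6:189 7:190 8:190 9:189 10:181 11:189 12:190 13:190 14:190 15:190 16:133 22:63
 c3 ((0.0011913776397705078, 0.13539107143878937), (0.15041738748550415, 0.04474370554089546), 0.031504470854997635)
 basket ((0.035809874534606934, 0.1677882969379425), (0.260133296251297, 0.09576211869716644), 22.80658721923828)
```

Call:
send_rows(targets=[[1, -0.0004, -0.003, 0, 0], [1, -0.0003, -0.002, 0, 0], [1, 0, 0, 0, 0]])

```text
time: 6.55
tool_pos: [0.5524, 0.1939, 0.0398]
tool_rot: [-3.142, -0.0, 1.442]
contact_force: [1.1, 4.1, 3.3]
opening: 0.0922
grip_force: 2.1
```

Call:
send_rows(targets=[[1, 0.0013, 0.01, 0, 0], [1, 0.004, 0.03, 0, 0], [1, 0.006, 0.045, 0, 0], [1, 0.006, 0.045, 0.04, 0], [1, 0.006, 0.045, 0.05, 0]])

```text
time: 7.05
tool_pos: [0.5714, 0.3505, 0.1082]
tool_rot: [-3.137, 0.004, 1.442]
contact_force: [1.6, -0.3, -2.0]
opening: 0.0918
grip_force: 0.0
```

Call:
send_rows(targets=[[1, 0, 0.04, 0.04, 0], [1, 0, 0, 0, 0], [1, 0, 0, 0, 0], [1, 0, 0, 0, 0]])

```text
time: 7.45
tool_pos: [0.5722, 0.3834, 0.1432]
tool_rot: [-3.138, 0.003, 1.441]
contact_force: [0.6, -0.7, -1.4]
opening: 0.092
grip_force: 0.0
```

```bash
python3 - <<'E'
from h import *
s=observe(); print(s["time"],s["contact_force"],T(s["tool_pos"])); check("scene",5); check("top",5)
im=cv2.imread("pics/scene5.png"); cv2.imwrite("pics/s5c.png",cv2.resize(im[160:400,210:450],None,fx=2.4,fy=2.4))
E
```

```text
7.45 [ 0.61659858 -0.74923565 -1.42809543] [0.01161767 0.5234839  0.14316516]
scene -0.05 -1:172 0:170 1:189 2:189 3:190 4:189 5:189 6:181 7:189 8:189 9:189 10:188 11:187 12:189 13:189 14:190 15:190 22:61 23:63 24:67
scene 0 -1:171 0:171 1:189 2:189 3:190 4:189 5:189 6:181 7:189 8:189 9:190 10:189 11:188 12:190 13:189 14:190 15:189 21:61 22:64 23:63 24:64
scene 0.05 -1:171 0:171 1:189 2:189 3:189 4:190 5:190 6:182 7:190 8:188 9:189 10:188 11:186 12:189 13:190 14:188 15:189 21:64 22:69 23:71 24:72
 c3 ((0.0008242130279541016, 0.13287657499313354), (0.15012498199939728, 0.03972566872835159), 0.05608344078063965)
 basket ((0.01773018389940262, 0.2371344268321991), (0.24035201966762543, 0.17345130443572998), 0.06733353435993195)
top -0.05 -1:178 0:189 1:190 2:190 3:190 4:190 5:172 6:190 7:190 8:190 9:190 10:189 11:190 12:190 13:190 14:190 15:164 16:83 22:66 23:67 24:68
top 0 -1:174 0:189 1:190 2:190 3:190 4:190 5:174 6:190 7:190 8:191 9:190 10:189 11:190 12:190 13:190 14:190 15:163 16:82 21:64 22:63 23:64 24:63
top 0.05 -1:175 0:190 1:190 2:190 3:190 4:191 5:173 6:189 7:190 8:189 9:190 10:189 11:190 12:190 13:190 14:190 15:164 16:83 22:66 23:74 24:73
 c3 ((0.001467391848564148, 0.1330593228340149), (0.0399799719452858, 0.1510789394378662), 89.97240447998047)
 basket ((0.01865946501493454, 0.23779994249343872), (0.24272990226745605, 0.16978931427001953), 0.08844379335641861)
```

View pics/s5c.png

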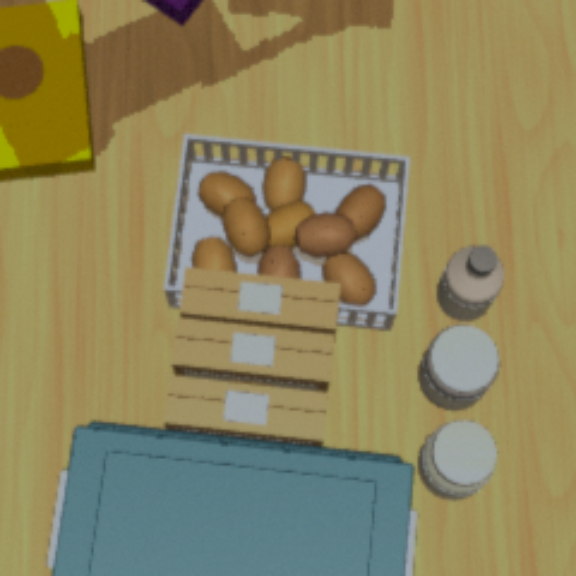

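The picture shows the basket at (288,225) snug against upright carton3 at (261,298). Carton2 at (252,349) and carton1 at (246,408) stand upright, the bottles are where they were, and the arm is clear.

```bash
python3 -c "
from cell import hand_in
print(hand_in())"
```

```text
the job is handed in; nothing more can be done
None
```

The job is handed in at about 7.5 s: all three cartons measured upright in their row, the basket is up against the last carton, and the jar, can and bottle look unmoved; the judge returned no verdict.

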